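# Fill the screw-jar caddy and close its keeper

### The job

Two cells of the wooden jar caddy are empty: stand the two spare lidded jars, the ones of the same size as those already in it, upright in the empty cells, fully down on the cell floor. Then swing the caddy's steel keeper frame over the jars until its front bar rests in the catches at the caddy's front. Leave the jars already in the caddy and everything else on the table where they are, and tip nothing over.

Things in the scene. Friction and masses are not known exactly. Their poses are not given: they have to be found in the camera images.
- caddy: Fixed plywood jar caddy, base 170 x 372 x 8 mm; origin at table level under the middle cell, x to its back (away from the robot), y along its row of 5 square cells, each 62 mm inside, 67 mm apart; cell floors 8 mm, tops of the 5 mm walls 42 mm above the table. Catch posts with forks (115 mm high) at its front corners (x -75, y +-178), hinge posts (116 mm high) at the back (x 64, y +-178).
- cell_1 (a point): Centre of the floor of cell 1 of the caddy (cell 1 at the caddy's +y end, cell 5 at its -y end), 8 mm above the table; axes as the caddy's. The cell may hold a jar or be empty.
- cell_2 (a point): Centre of the floor of cell 2 of the caddy (cell 1 at the caddy's +y end, cell 5 at its -y end), 8 mm above the table; axes as the caddy's. The cell may hold a jar or be empty.
- cell_3 (a point): Centre of the floor of cell 3 of the caddy (cell 1 at the caddy's +y end, cell 5 at its -y end), 8 mm above the table; axes as the caddy's. The cell may hold a jar or be empty.
- cell_4 (a point): Centre of the floor of cell 4 of the caddy (cell 1 at the caddy's +y end, cell 5 at its -y end), 8 mm above the table; axes as the caddy's. The cell may hold a jar or be empty.
- cell_5 (a point): Centre of the floor of cell 5 of the caddy (cell 1 at the caddy's +y end, cell 5 at its -y end), 8 mm above the table; axes as the caddy's. The cell may hold a jar or be empty.
- keeper (a joint): Angle of the keeper, a U frame of 10 mm steel bar hinged on the caddy's back posts (axis along its y, 104 mm high). 0: closed, level over the lids, front bar in the two catch forks (stop); grows swinging up and back, 1.57 upright, 2.12 the rear stop. Starts leaning back; its stiff hinge (0.16 N m) keeps it about there, but below about 0.8 rad the frame (0.25 kg) falls shut.
- keeper_bar (a point): Middle of the keeper's front bar (round, 10 mm, 380 mm long, along the caddy's y), 139 mm from the hinge axis; axes turn with the keeper. A parallel 8 mm bar, 64 mm from the axis, passes over the middle of the lids when closed. Closed, the front bar is 104 mm high and 75 mm in front of the middle of the cells.
- keeper_hinge (a point): Middle of the keeper's hinge axis on the caddy, 104 mm above the table, 64 mm behind the middle of the row; fixed to the caddy, axes as the caddy's.
- jar_a: Glass screw jar with a metal lid, upright cylinder 54 mm across and 84 mm high, about 0.28 kg; origin at the centre of its underside, z up. It stands in one of the caddy's cells at the start.
- jar_b: Glass screw jar with a metal lid, upright cylinder 54 mm across and 84 mm high, about 0.28 kg; origin at the centre of its underside, z up. It stands in one of the caddy's cells at the start.
- jar_c: Glass screw jar with a metal lid, upright cylinder 54 mm across and 84 mm high, about 0.28 kg; origin at the centre of its underside, z up. It stands in one of the caddy's cells at the start.
- jar_d: Spare screw jar, the same as those in the caddy: upright glass cylinder with a metal lid, 54 mm across and 84 mm high, about 0.28 kg; origin at the centre of its underside, z up. It stands on the table at the start.
- jar_e: Spare screw jar, the same as those in the caddy: upright glass cylinder with a metal lid, 54 mm across and 84 mm high, about 0.28 kg; origin at the centre of its underside, z up. It stands on the table at the start.
- big_jar: Bystander: a larger lidded screw jar, 76 mm across, 120 mm high, too wide for a cell; origin at the centre of its underside.
- tumbler: Bystander: open glass tumbler of screws, 72 mm across at the rim, 92 mm high; origin at the centre of its underside.
- shim: Bystander: wooden shim block lying flat, 95 x 42 x 20 mm; origin at the centre of its underside, x along its length.
- screwdriver: Bystander: stubby screwdriver lying flat, 105 mm long, 31 mm thick, x along it towards the blade; origin under its middle at table level.
- hinge: Bystander: chrome flat hinge lying open, 102 x 72 x 10 mm; origin at the centre of its underside, x along its barrel.
- clamp: Bystander: steel hand clamp lying flat, tightened on a shim, 165 x 75 mm, 22 mm high; origin on the table under the middle of the frame.
There are look-alikes about, which are no part of the job. Leave any red look-alike of the jar_d alone.

How it is judged:
On the way, in this order (a step that is already met when the one before it is completed fails the run):
1. both spare jars stand upright and fully down in cells, released, while the keeper is still open (x of jar_d in the frame of caddy between -0.012 and 0.012 m and y of jar_d in the frame of caddy between -0.16 and 0.16 m and z of jar_d in the frame of caddy between 0.003 and 0.013 m and angle between each of jar_d, jar_e's own z axis and vertical below 0.1 rad and x of jar_e in the frame of caddy between -0.012 and 0.012 m and y of jar_e in the frame of caddy between -0.16 and 0.16 m and z of jar_e in the frame of caddy between 0.003 and 0.013 m and contact force between the fingers and jar_d below 0.1 N and contact force between the fingers and jar_e below 0.1 N and value of joint keeper above 1.2 rad), for 0.2 s.
2. the keeper is swung down into its catches (value of joint keeper below 0.04 rad), for 0.2 s.
At the end, for the whole second after the job is handed in: Both spare jars stand at rest in cells, upright (0.1 rad), within 12 mm of the row's middle line and 5 mm of the cell floor (reachable only in an empty cell); the jars already there are within 15 mm of where they were; the keeper is within 0.04 rad of closed (x of jar_d in the frame of caddy between -0.012 and 0.012 m and y of jar_d in the frame of caddy between -0.16 and 0.16 m and z of jar_d in the frame of caddy between 0.003 and 0.013 m and angle between each of jar_d, jar_e's own z axis and vertical below 0.1 rad and x of jar_e in the frame of caddy between -0.012 and 0.012 m and y of jar_e in the frame of caddy between -0.16 and 0.16 m and z of jar_e in the frame of caddy between 0.003 and 0.013 m and distance of each of jar_a, jar_b, jar_c from where it was at the start of the episode below 0.015 m and value of joint keeper below 0.04 rad and linear speed of each of jar_d, jar_e, jar_a, jar_b, jar_c below 0.03 m/s); the robot touches nothing.
It fails at once if a jar that was already in the caddy is taken out or moved more than 30 mm (distance of any of jar_a, jar_b, jar_c from where it was at the start of the episode above 0.03 m).
It fails at once if a jar or the tumbler is tipped by more than 0.6 rad (angle between any of jar_a, jar_b, jar_c, jar_d, jar_e, big_jar, tumbler's own z axis and vertical above 0.6 rad).
It fails at once if another thing on the table is moved more than 40 mm (distance of any of big_jar, tumbler, shim, screwdriver, hinge, clamp from where it was at the start of the episode above 0.04 m).
It also fails if it takes over 69 s, if anything falls off the work surface, if the arm or the gripper's body presses on something with over 40 N, if the wrist force passes 120 N, or if a joint passes its speed limit or range.

### The arm

A 6-joint arm with a two-finger parallel gripper is mounted at the origin on the work surface. World frame = base frame: x ahead of the robot, y to its left, z up, the work surface at z = 0. Lengths are in m, angles in rad, forces in N, time in s.
With the tool pointing down it reaches from about 0.275 to 0.75 m from the base axis. Payload 10.2 kg.
Tool frame: the origin (TCP) lies midway between the tips of the shut fingers; the grasp point (between the pads) lies 19 mm behind it (env.hold_point_z is the distance from the TCP to the grasp point, in m); z points along the fingers, y is the line along which they close (so a half turn about z gives the same grasp; the last joint's range is limited). The gripper opens to 85 mm and grips with 20 to 120 N. Pads are 22 mm wide; open, the fingers measure 114 mm over their backs; the gripper's body (76 mm by 85 mm) begins 54 mm behind the grasp point. The pads swing forward as they close: fully open they stand 13 mm farther back than shut.
Start: joints at [-1.329, 0.313, 1.498, -0, 1.331, -0.223], TCP at [0.235, -0.469, 0.231] pointing down, gripper open.
Joint ranges: [-2.94, 2.94], [-0.97, 2.17], [0.19, 2.56], [-1.23, 4.37], [0.02, 3.11], [-2.88, 2.88]. Speed limits (rad/s): [2.39, 2.39, 3.01, 3.14, 3.14, 3.14].

### API

Orientations are given as a unit quaternion [x, y, z, w].
In Python, from bench import env, kinematics, monitor, eyes, job gives the robot as it stands. The module is installed in compiled form; this text tells all that it offers. Calls block until the motion is done:
- env.reach(position, orientation): joint-space move of the TCP to a pose.
- env.movel(position, velocity=0.15, frame=None, guard=None): straight line of the TCP; frame=None keeps the orientation; velocity is the mean speed in m/s. With guard (N) it stops when the force on the tool has changed by that much, and returns True; else False.
- env.set_joints(angles): joint-space move.
- env.release() and env.close_gripper(effort=None): open the fingers fully, or close them until they stop; effort is the grip in N (None keeps the last).
- env.hold(seconds).
- kinematics.ik(position, orientation): joint angles nearest the present ones, or None.
- monitor.sense(): the state.
- eyes.grab_frame(name): name is "side" or "top" or "wrist"; returns a dict with "frame" (400x640x3 uint8, red, green, blue), "mtx" (3x3 intrinsics, pixels), "view" (4x4, takes a point from world to camera coordinates). Camera axes: x right, y down, z forward; pixel columns grow to the right and rows downward; lengths in m; the calibration is good to about 2 mm. A picture is of the moment at which its call begins. There is no depth.
A pose or a line that the arm cannot do raises env.MotionError and nothing moves.
- job.hand_in(): hands the job in; it is judged then, once.
The state is a dict: "clock": time; "joints": joint angles; "qvel": joint speeds; "joint_efforts": joint torques, N m; "position": TCP position; "ee_rot": TCP orientation; "contact_force": force on the tool from outside, world axes, zero at the start; "ft_torque": the same for the moment, N m; "finger_gap": opening from 0.0 (shut) to 1.0 (fully open); "gripper_force": force on a finger pad.
Only numpy, scipy, OpenCV 4.12 (cv2) and the standard library are available. Lean on these libraries where they do the work, as an engineer would, in place of code of your own. Each camera call takes 0.05 s, during which the arm holds its last target. There are 200 camera calls.

## Working session

There is one attempt and no reset: what is moved stays moved. The work goes in short steps, each a Python script; the robot and the scene stay as the last script left them, time stands still between calls to the robot, and variables do not carry over. Pictures are saved under pics/ and viewed, at most 10 in all, crops included, and the job is handed in when it is done.

```bash
mkdir -p pics; python3 - <<'E'
from bench import env, kinematics, monitor, eyes, job
import cv2, numpy as np
for n in ["top","side"]:
    d=eyes.grab_frame(n); np.savez(f"{n}0.npz",**d)
    cv2.imwrite(f"pics/{n}0.png",cv2.resize(d["frame"][:,:,::-1],(800,500),interpolation=cv2.INTER_CUBIC))
    print(n,d["mtx"].round(1).tolist(),d["view"].round(3).tolist())
s=monitor.sense();print(s["clock"],s["position"],s["ee_rot"],env.hold_point_z)
E
```

```text
top [[474.7, 0.0, 317.1], [0.0, 474.7, 190.4], [0.0, 0.0, 1.0]] [[0.02, -1.0, 0.003, 0.052], [-0.995, -0.02, -0.101, 0.519], [0.101, -0.001, -0.995, 1.106], [0.0, 0.0, 0.0, 1.0]]
side [[369.5, 0.0, 320.4], [0.0, 369.5, 198.8], [0.0, 0.0, 1.0]] [[-0.986, -0.164, 0.006, 0.496], [-0.13, 0.757, -0.64, 0.056], [0.1, -0.632, -0.769, 1.012], [0.0, 0.0, 0.0, 1.0]]
0.1 [ 0.23528069 -0.46908307  0.23081481] [ 9.73115497e-01  2.30317033e-01  6.25301098e-06 -5.41351332e-04] 0.0187
```

View pics/top0.png

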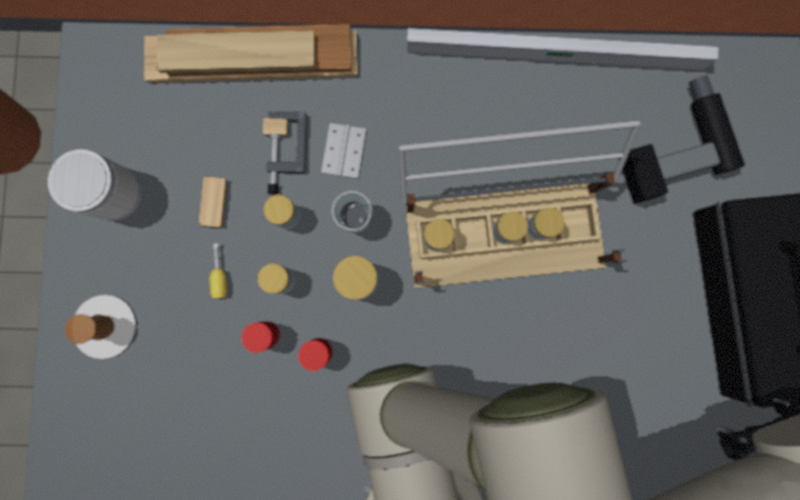

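View pics/side0.png

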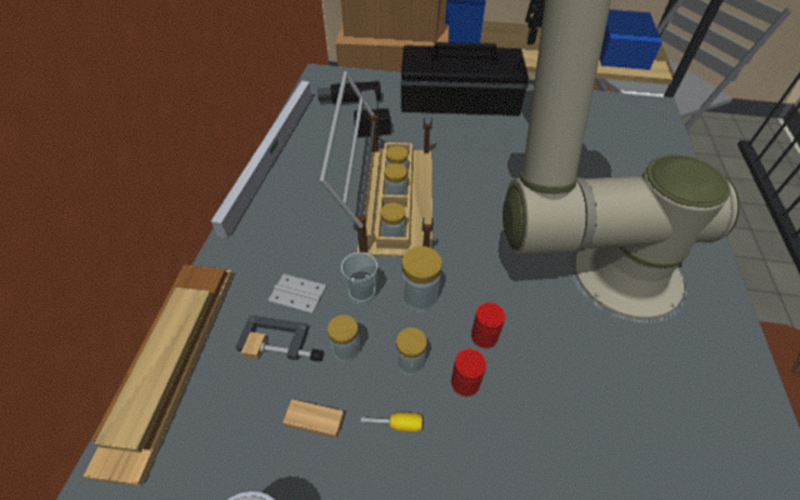

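The top picture shows the caddy at about (505,235) with jars at (439,234), (512,227) and (549,222). Cells 2 and 5 are therefore empty, at about (475,230) and (580,220). The keeper leans back, with its bar at row ~135.

Jar candidates:
- Gold lids at (279,209) and (273,278): same lid size as the caddy jars, so these are the spares.
- (355,278): the larger big_jar.
- (260,337) and (315,354): red look-alikes, not to be touched.

I'll confirm in an enlarged crop.

```bash
cat > h.py <<'E'
import numpy as np, cv2
def ray(d,u,v,z):
    R,t=d["view"][:3,:3],d["view"][:3,3]; c=-R.T@t
    r=R.T@np.linalg.inv(d["mtx"])@np.array([u,v,1.]); return c+r*(z-c[2])/r[2]
def proj(d,p):
    q=d["mtx"]@(d["view"][:3,:3]@np.asarray(p)+d["view"][:3,3]); return q[:2]/q[2]
E
python3 - <<'E'
from h import *
d=dict(np.load("top0.npz")); f=d["frame"]
hsv=cv2.cvtColor(f,cv2.COLOR_RGB2HSV)
m=cv2.inRange(hsv,(18,120,70),(32,255,255))
n,l,st,c=cv2.connectedComponentsWithStats(m)
for i in range(1,n):
    if st[i,4]>100:
        z=.084
        print(c[i].round(1),st[i],ray(d,*c[i],z).round(4))
a=f[80:240,190:330]; b=f[80:240,310:510]
cv2.imwrite("pics/spare.png",cv2.resize(a[:,:,::-1],None,fx=3.5,fy=3.5,interpolation=cv2.INTER_CUBIC))
cv2.imwrite("pics/caddy.png",cv2.resize(b[:,:,::-1],None,fx=3.75,fy=3.75,interpolation=cv2.INTER_CUBIC)[:600])
E
```

```text
[224.7 168. ] [214 157  21  22 199] [0.5588 0.2734 0.084 ]
[438.8 177.7] [428 167  23  22 383] [ 0.5465 -0.2133  0.084 ]
[409.5 180.9] [399 170  22  22 360] [ 0.538  -0.1468  0.084 ]
[351.  186.8] [340 177  23  21 332] [ 0.5218 -0.0144  0.084 ]
[284.1 222.2] [268 206  33  33 539] [0.4387 0.135  0.084 ]
[220.6 222.6] [208 212  22  21 162] [0.435  0.2777 0.084 ]
[174.2 226.7] [168 216  13  22 254] [0.4237 0.3813 0.084 ]
```

View pics/spare.png

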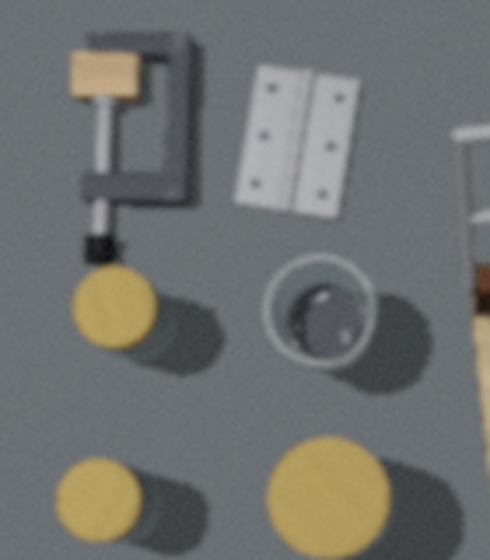

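View pics/caddy.png

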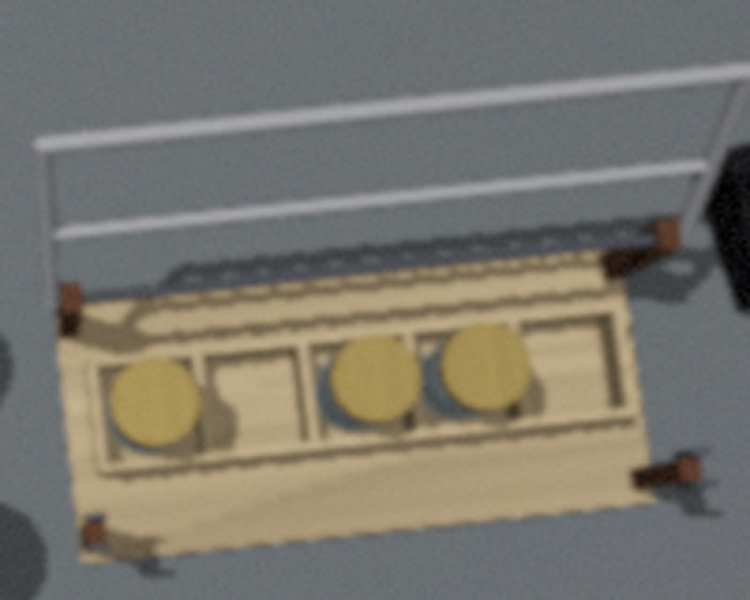

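The spare crop confirms two gold 54 mm lids at crop (115,306) and (99,499), each 84 px across. big_jar, at (329,497), is 124 px across. The caddy crop shows cells 2 and 5 empty. Post tops are at (70,292), (668,232), (93,528) and (690,467). Next I'll fit the caddy pose.

```bash
cat >> h.py <<'E'
CAL=[((70,292),(.064,.178,.116)),((668,232),(.064,-.178,.116)),((93,528),(-.075,.178,.115)),((690,467),(-.075,-.178,.115)),
 ((635,417),(-.036,-.170,.042)),((103,472),(-.036,.170,.042)),((615,314),(.031,-.165,.042)),((97,368),(.036,.170,.042))]
E
python3 - <<'E'
from h import *
from scipy.optimize import least_squares
d=dict(np.load("top0.npz"))
px=lambda p,s,o:(np.array(p)+.5)/s-.5+o
obs=[px(p,3.75,(310,80)) for p,_ in CAL]
def T(q,c): 
    a=q[2]; return [q[0]+c[0]*np.cos(a)-c[1]*np.sin(a), q[1]+c[0]*np.sin(a)+c[1]*np.cos(a), c[2]]
fun=lambda q:np.concatenate([proj(d,T(q,c))-o for o,(_,c) in zip(obs,CAL)])
r=least_squares(fun,[.54,-.14,.1],loss="soft_l1"); q=r.x
print(q, (fun(q).reshape(-1,2)).round(2).tolist())
for k in range(5): print("cell",k+1,np.round(T(q,(0,.134-.067*k,.008)),4))
for p in [(155,402),(376,379),(485,367)]: print("jar",ray(d,*px(p,3.75,(310,80)),.084).round(4))
for p in [(115,306),(99,499)]: print("spare",ray(d,*px(p,3.5,(190,80)),.084).round(4))
print("tumbler",ray(d,*px((320,311),3.5,(190,80)),.092).round(4),"big",ray(d,*px((329,497),3.5,(190,80)),.12).round(4))
for p in [(100,262),(90,250)]: print("clamp tip",ray(d,*px(p,3.5,(190,80)),.015).round(4))
# keeper angle from bar ends
for p in [(40,146),(748,72)]:
    u=px(p,3.75,(310,80)); y=.19 if p[0]<400 else -.19
    g=lambda th:np.linalg.norm(proj(d,T(q,(.064-.139*np.cos(th),y,.104+.139*np.sin(th))))-u)
    ths=np.linspace(1.2,2.2,101); e=[g(t) for t in ths]; print("theta",ths[np.argmin(e)],min(e))
# side check
s=dict(np.load("side0.npz"))
for w in [(.5588,.2734,.084),(.435,.2777,.084)]: print("side800",proj(s,w)*1.25)
np.save("caddy.npy",q)
E
```

```text
[ 0.5387155  -0.14590838  0.1212434 ] [[0.23, 0.73], [0.22, 0.78], [0.68, 0.45], [2.88, 0.29], [0.13, -0.26], [-1.61, -0.37], [-0.46, -0.59], [-3.21, -2.93]]
cell 1 [ 0.5225 -0.0129  0.008 ]
cell 2 [ 0.5306 -0.0794  0.008 ]
cell 3 [ 0.5387 -0.1459  0.008 ]
cell 4 [ 0.5468 -0.2124  0.008 ]
cell 5 [ 0.5549 -0.2789  0.008 ]
jar [ 0.5217 -0.0142  0.084 ]
jar [ 0.5384 -0.1477  0.084 ]
jar [ 0.547  -0.2138  0.084 ]
spare [0.5609 0.2784 0.084 ]
spare [0.4357 0.2836 0.084 ]
tumbler [0.5592 0.1446 0.092 ] big [0.4387 0.1337 0.12  ]
clamp tip [0.6017 0.3039 0.015 ]
clamp tip [0.61   0.3111 0.015 ]
theta 2.04 0.5582387286791411
theta 2.06 0.40079597179169746
side800 [344.98814204 324.72200668]
side800 [412.7100264  337.09870014]
```

```bash
cat >> h.py <<'E'
from scipy.spatial.transform import Rotation as Ro
Q=np.load("caddy.npy")
def W(x,y,z): a=Q[2]; return np.array([Q[0]+x*np.cos(a)-y*np.sin(a),Q[1]+x*np.sin(a)+y*np.cos(a),z])
def down(psi): return (Ro.from_euler("z",psi)*Ro.from_euler("x",np.pi)).as_quat()
PSI=Q[2]+np.pi/2-np.pi
SP=[(.5609,.2784),(.4357,.2836)]
E
python3 - <<'E'
from h import *
from bench import env, kinematics, monitor, eyes, job
for psi in (PSI,PSI+np.pi):
  for p in [(*SP[0],.19),(*SP[0],.045),(*SP[1],.045),W(0,.067,.2),W(0,.067,.053),W(0,-.134,.053)]:
    j=kinematics.ik(p,down(psi)); print(None if j is None else np.round(j,2))
E
```

```text
None
None
None
[-0.37  0.36  1.51 -0.    1.27  2.65]
[-0.37  0.55  1.66 -0.    0.93  2.65]
[-0.65  0.7   1.38 -0.    1.06  2.37]
[ 0.27  0.57  1.23 -0.    1.35  0.15]
[ 0.27  0.72  1.37 -0.    1.05  0.15]
[ 0.35  0.53  1.72 -0.    0.89  0.23]
[-0.37  0.36  1.51  0.    1.27 -0.49]
[-0.37  0.55  1.66  0.    0.93 -0.49]
[-0.65  0.7   1.38  0.    1.06 -0.78]
```

```bash
sed -i 's/np.pi\/2-np.pi/np.pi\/2/' h.py; cat >> h.py <<'E'
def pick(env,monitor,p):
    env.reach([*p,.2],down(PSI)); env.movel([*p,.045],velocity=.2); env.close_gripper(40)
    s=monitor.sense(); print("gap",s["finger_gap"],s["gripper_force"],s["clock"])
    env.movel([*p,.2],velocity=.25)
E
python3 - <<'E'
from h import *
from bench import env, kinematics, monitor, eyes, job
pick(env,monitor,SP[0])
env.movel(W(0,.067,.2),velocity=.3)
env.movel(W(0,.067,.105),velocity=.2)
s=monitor.sense(); print(s["clock"],s["finger_gap"],s["position"],s["contact_force"])
fs=[]
for n in ["side","wrist"]:
    d=eyes.grab_frame(n); np.savez(n+"1.npz",**d); fs.append(d["frame"])
a=cv2.resize(fs[0][80:220,220:400],(514,400),interpolation=cv2.INTER_CUBIC)
b=cv2.resize(fs[1],(286,179)); c=np.zeros((400,800,3),np.uint8); c[:,:514]=a; c[:179,514:]=b
cv2.imwrite("pics/m1.png",c[:,:,::-1])
E
```

```text
gap 0.6201510036872927 41.21723771095276 4.2917
7.0333 0.623906802223643 [ 0.53127837 -0.07913151  0.10602627] [ 0.62380961  0.41219872 -3.18743793]
```

View pics/m1.png

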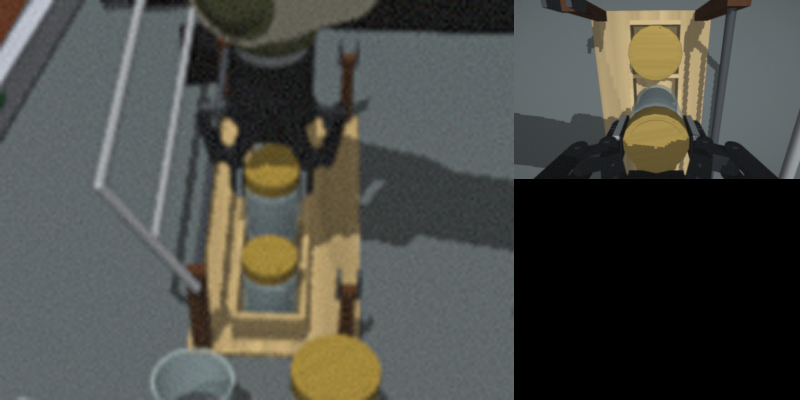

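The side view shows the jar held upright above cell 2, with its lid at (272,168), in line with the cell-1 jar at (270,258). The wrist view shows the same, so I'll lower it with a force guard.

```bash
python3 - <<'E'
from h import *
from bench import env, kinematics, monitor, eyes, job
hit=env.movel(W(0,.067,.052),velocity=.06,guard=8)
s=monitor.sense(); print(hit,s["position"],s["contact_force"],s["clock"])
d=eyes.grab_frame("side"); a=cv2.resize(d["frame"][80:220,220:400],(514,400),interpolation=cv2.INTER_CUBIC)
cv2.imwrite("pics/m2.png",a[:,:,::-1])
E
```

```text
True [ 0.53053731 -0.07921545  0.05383023] [-0.28279699  1.15678817  3.86534129] 7.9417
```

It stopped at TCP z 0.0538. The floor is expected at 0.053, so the jar is down. Next I'll release it and place the second jar.

```bash
python3 - <<'E'
from h import *
from bench import env, kinematics, monitor, eyes, job
env.release(); env.movel(W(0,.067,.2),velocity=.25)
pick(env,monitor,SP[1])
env.movel([.45,.0,.2],velocity=.3); env.movel(W(0,-.134,.2),velocity=.3)
env.movel(W(0,-.134,.105),velocity=.2)
hit=env.movel(W(0,-.134,.052),velocity=.06,guard=8)
s=monitor.sense(); print(hit,s["position"],s["contact_force"],s["clock"],s["finger_gap"])
E
```

```text
gap 0.621952561458974 41.37548089027405 11.8833
True [ 0.55477919 -0.27860011  0.05381599] [0.97301314 0.15980926 4.03811687] 16.3167 0.6237790810017735
```

```bash
python3 - <<'E'
from h import *
from bench import env, kinematics, monitor, eyes, job
env.release(); env.movel(W(0,-.134,.29),velocity=.25)
env.hold(.2); env.close_gripper(20)
env.movel(W(.0,0,.29),velocity=.25)
for x,z in [(.168,.29),(.168,.2),(.147,.197)]:
    print(x,z,kinematics.ik(W(x,0,z),down(PSI)))
fs=[]
env.movel(W(.168,0,.29),velocity=.25)
d=eyes.grab_frame("side"); np.savez("side2.npz",**d); d2=eyes.grab_frame("wrist")
a=cv2.resize(d["frame"][40:220,200:400],(444,400),interpolation=cv2.INTER_CUBIC)
b=cv2.resize(d2["frame"],(356,222)); c=np.zeros((400,800,3),np.uint8); c[:,:444]=a; c[:222,444:]=b
cv2.imwrite("pics/m3.png",c[:,:,::-1]); print(monitor.sense()["clock"],monitor.sense()["finger_gap"])
E
```

```text
0.168 0.29 [-0.33919485  0.78096651  0.6111256   0.          1.74950055 -0.46043825]
0.168 0.2 [-0.33919485  0.78910282  0.8225346   0.          1.52995523 -0.46043825]
0.147 0.197 [-0.35276719  0.73511019  0.92565608  0.          1.48082639 -0.47401059]
20.5417 0.001733821336169365
```

View pics/m3.png

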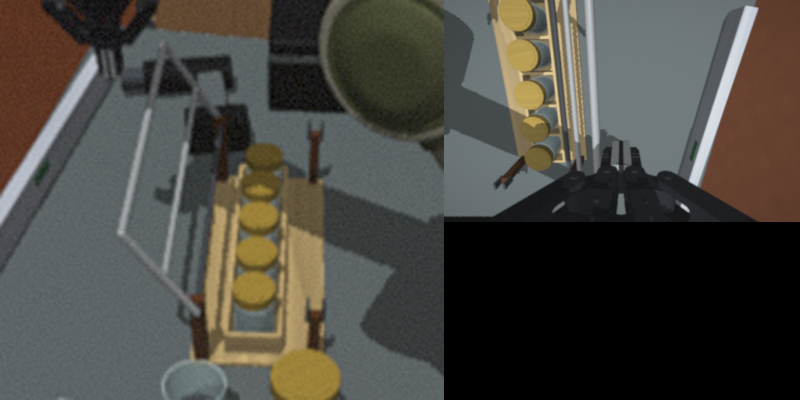

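All five lids sit level in a row, from (264,155) to (254,288). The keeper bar, from (122,232) to (165,45), is still back. In the wrist view the fingers at (620,155) are just behind the bar at (590,80). Now I'll swing it.

```bash
python3 - <<'E'
from h import *
from bench import env, kinematics, monitor, eyes, job
env.movel(W(.168,0,.20),velocity=.15)
for th in np.arange(2.0,.55,-.12):
    x,z=.064-.139*np.cos(th),.104+.139*np.sin(th)
    h=env.movel(W(x+.017,0,max(z-.027,.165)),velocity=.12,guard=20)
    s=monitor.sense(); print(round(th,2),h,s["contact_force"].round(1))
    if h: break
env.hold(.8)
d=eyes.grab_frame("side"); d2=eyes.grab_frame("top")
a=cv2.resize(d["frame"][40:220,200:400],(444,400),interpolation=cv2.INTER_CUBIC)
b=cv2.resize(d2["frame"],(356,222)); c=np.zeros((400,800,3),np.uint8); c[:,:444]=a; c[:222,444:]=b
cv2.imwrite("pics/m4.png",c[:,:,::-1]); print(s["clock"])
E
```

```text
2.0 False [ 0.4 -0.2 -0.2]
1.88 False [ 0.4  1.3 -0.4]
1.76 False [-0.5 -0.6  0.4]
1.64 False [-0.5 -0.4  0.7]
1.52 False [ 0.4  0.3 -0.1]
1.4 False [ 0.3  0.2 -0.3]
1.28 False [0.9 1.1 0.3]
1.16 False [0.5 0.5 0.1]
1.04 False [-0.2  0.4 -0.5]
0.92 False [ 0.  -0.1  0.7]
0.8 False [ 0.5 -0.4 -0.6]
0.68 False [1.3 0.4 0.1]
0.56 False [ 0.6 -0.2 -0.3]
25.1333
```

View pics/m4.png

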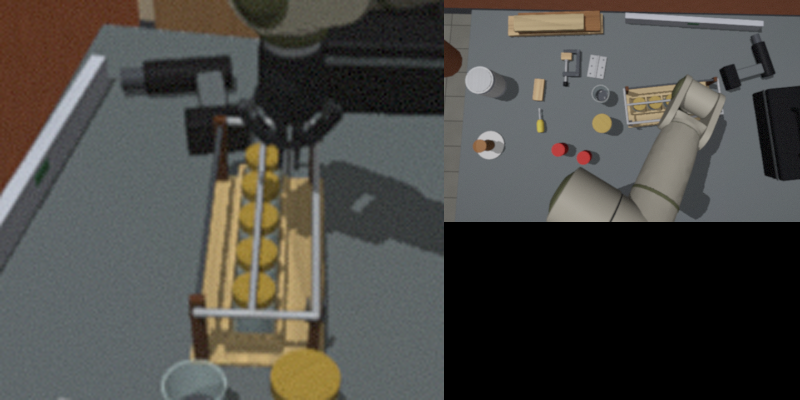

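The keeper has fallen shut: its front bar lies along the catches at (317,200)-(318,312), and the mid bar lies over the lids. Next I'll retract and check the angle.

```bash
python3 - <<'E'
from h import *
from bench import env, kinematics, monitor, eyes, job
p=np.array(monitor.sense()["position"]); p[2]=.3; env.movel(p,velocity=.2)
env.set_joints([-1.329,.313,1.498,0,1.331,-.223]); env.hold(.3)
d=eyes.grab_frame("top"); f=d["frame"][80:240,310:510].copy()
c=cv2.resize(f[:,:,::-1],None,fx=3.75,fy=3.75,interpolation=cv2.INTER_CUBIC)
for th,col in ((0,(0,0,255)),(.06,(255,0,0))):
  for y in (-.15,-.05,.05,.15):
    u=proj(d,W(.064-.139*np.cos(th),y,.104+.139*np.sin(th))); u=(u-(310,80)+.5)*3.75-.5
    cv2.circle(c,tuple(int(v) for v in u.round()),2,col,-1)
cv2.imwrite("pics/fin.png",c[:600]); print(monitor.sense()["clock"])
E
```

```text
28.7667
```

View pics/fin.png

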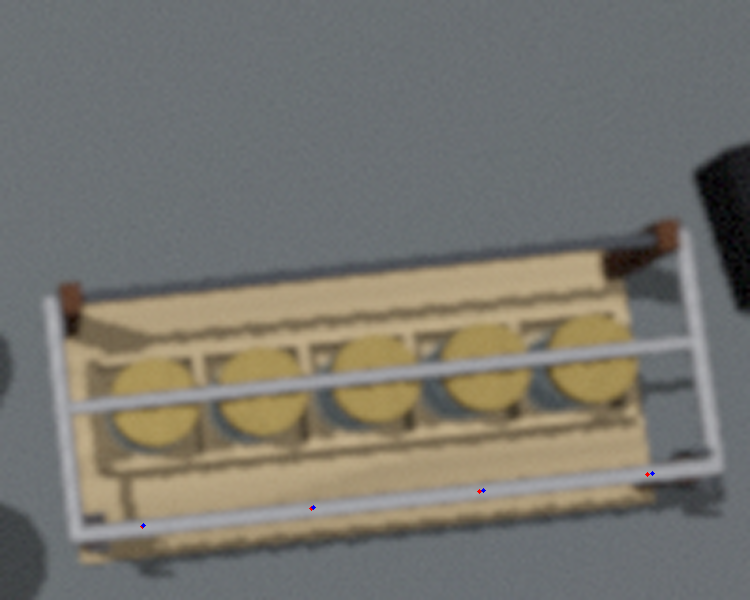

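```bash
python3 - <<'E'
from h import *
from bench import eyes, job
d=eyes.grab_frame("side"); c=cv2.resize(d["frame"][90:200,240:380,::-1],None,fx=5.4,fy=5.4,interpolation=cv2.INTER_CUBIC)
for th,col in ((0,(0,0,255)),(.06,(255,0,0))):
  for y in (-.1,0,.1,.185):
    u=(proj(d,W(.064-.139*np.cos(th),y,.104+.139*np.sin(th)))-(240,90)+.5)*5.4-.5
    cv2.circle(c,tuple(int(v) for v in u.round()),2,col,-1)
cv2.imwrite("pics/fin2.png",c)
E
```

```text
(no output)
```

View pics/fin2.png

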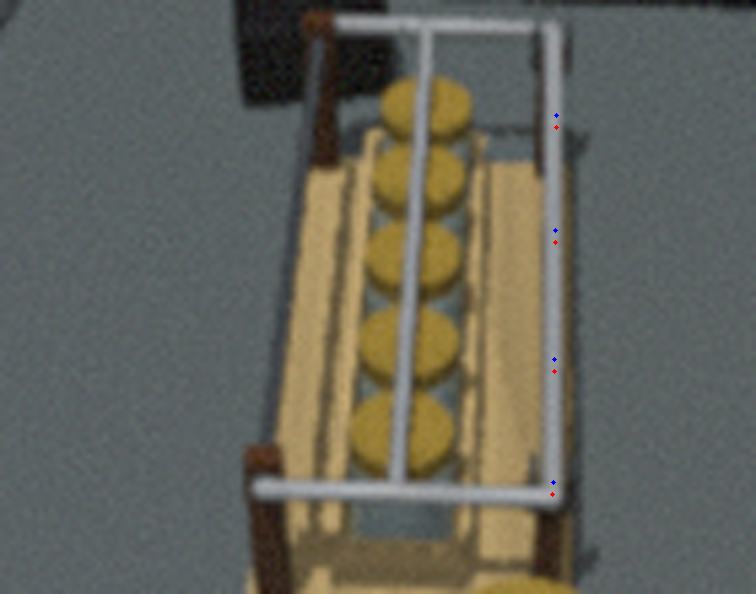

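The bar's corner at (553,493) matches the closed-angle mark and the side arm is level, so the keeper is closed. All five jars are upright.

```bash
python3 -c "
from bench import job
print(job.hand_in())"
```

```text
the job is handed in; nothing more can be done
None
```

Both spare jars are down in cells 2 and 5, the keeper is closed in its catches, and the job is handed in at about 29 s of the 69 s allowed; the hand-in returned no verdict.

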